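Send the test air to the open outlet

ROBOT

A 7-joint arm with a two-finger parallel gripper is mounted at the origin on the work surface. World frame = base frame: x ahead of the robot, y to its left, z up, the work surface at z = 0. Lengths are in m, angles in rad, forces in N, time in s.
With the tool pointing down it reaches from about 0.4 to 0.85 m from the base axis. Payload 10.4 kg.
Tool frame: the origin (TCP) lies on the centre line of the jaws, within the pads' length; the fingertips stand 25 mm ahead of it and the grasp point (between the pads) lies 6 mm ahead of it; z points along the fingers, y is the direction in which the jaws open and shut (so a half turn about z gives the same grasp; the last joint's range is limited). The gripper opens to 87 mm and grips with 3 to 60 N. Pads are 19 mm wide; open, the fingers measure 117 mm over their backs; the gripper's body (75 mm by 190 mm) begins 51 mm behind the grasp point.
Start: joints at [1.143, 0.332, -0.065, 1.46, 0.022, 1.35, -0.088], TCP at [0.246, -0.575, 0.248] pointing down, gripper open.
Joint ranges: [-2.6, 2.6], [-0.5, 2.12], [-1.47, 1.34], [0.16, 2.42], [-1.27, 4.41], [0.06, 2.06], [-2.6, 2.6]. Speed limits (rad/s): [2.22, 2.22, 2.79, 2.79, 3.14, 3.14, 3.14].

INTERFACE

Orientations are given as a 3x3 rotation matrix whose columns are the frame's x, y, z axes.
In Python, from station import ctrl, vision, close_job, get_t, get_joints, get_dq, get_effort, get_eef_pos, get_tool_rot, get_wrist_force, get_ft_torque, get_grip_width gives the robot as it stands. Calls block until the motion is done:
- ctrl.reach(position, orientation): joint-space move of the TCP to a pose.
- ctrl.servo_line(position, orientation=None, velocity=0.15, max_force=None): straight line of the TCP; orientation=None keeps the orientation; velocity is the mean speed in m/s. With max_force (N) it stops when the force on the tool has changed by that much, and returns True; else False.
- ctrl.move_joints(angles): joint-space move.
- ctrl.open_gripper() and ctrl.gripper_close(effort=None): open the fingers fully, or close them until they stop; effort is the grip in N (None keeps the last).
- ctrl.pause(seconds).
- ctrl.solve_ik(position, orientation): joint angles nearest the present ones, or None.
- vision.camera(name): name is "side" or "top"; returns (picture, depth): 480x640x3 uint8, red, green, blue; 480x640 float32, m along the optical axis (not along the pixel's ray), 0 where there is no reading.
- vision.calibration(name): a dict with "fx", "fy", "cx", "cy" (pixels), "rvec" (rotation vector, rad) and "tvec" (3), from world to camera coordinates, as OpenCV has them. Camera axes: x right, y down, z forward; pixel columns grow to the right and rows downward; lengths in m; the calibration is good to about 2 mm. A picture is of the moment at which its call begins. calibration takes no time and is no camera call.
A pose or a line that the arm cannot do raises ctrl.PlanningError and nothing moves.
- close_job(): hands the job in, once; it reports no verdict.
Readings, each from a call of its own:
- get_t(): time.
- get_joints(): joint angles.
- get_dq(): joint speeds.
- get_effort(): joint torques, N m.
- get_eef_pos(): TCP position.
- get_tool_rot(): TCP orientation.
- get_wrist_force(): force on the tool from outside, world axes, zero at the start.
- get_ft_torque(): the same for the moment, N m.
- get_grip_width(): opening from 0.0 (shut) to 1.0 (fully open).
Only numpy, scipy, OpenCV 4.12 (cv2) and the standard library are available. Lean on these libraries where they do the work, as an engineer would, in place of code of your own. Each camera call takes 0.05 s, during which the arm holds its last target.

TASK

Set up the leak test: with the valve still shut, push the pointer on the hub round until it points straight at the open upright pipe, the one outlet without a domed cap. Then open the separate ball valve by pushing its lever a quarter turn clockwise (seen from above), all the way to its stop, in line with its pipe. Push gently with a fingertip, do not grip or lift anything, and leave the parts and tools lying around where they are.

Things in the scene. Friction and masses are not known exactly. Their poses are not given: they have to be found in the camera images.
- selector: the outlet selector, bolted down: a round aluminium hub (60 mm across) from which three steel tubes run out level, 120 degrees apart, their tops 33 mm above the bench, each ending at a fitting 130 mm from the hub's axis. Origin: on the bench, on the hub's vertical axis, about which the pointer turns
- pointer (a joint): the pointer's angle, rad, growing counter-clockwise seen from above; it turns endlessly, without stops, and stays where it is left (friction 0.2 N m, about 3 N at 70 mm from the axis). At 0 the pointer lies along the selector's x axis
- pointer_tip (a point): the sharp end of the black pointer arm on top of the hub, 85 mm from the hub's axis, 87 mm above the bench; this frame's x axis runs outward along the arm, z up. The arm is 18 mm wide and 14 mm high (from 80 to 94 mm above the bench), free underneath down to the tubes; over the pivot sits a fixed guard cap 52 mm across, its top 106 mm above the bench
- pipe_top (a point): centre of the mouth of the open upright pipe (steel, 28 mm across, mouth 85 mm above the bench, on a collar 36 mm across), the fitting on one of the three tubes; fixed, 130 mm from the hub's axis
- cap_a: fitting closed by a low domed cap (44 mm across, 54 mm high in all), fixed on another of the three tubes; origin on the bench, on its axis
- cap_b: fitting closed by a low domed cap, the same, on the third tube
- valve: the ball valve, bolted down, not part of the selector: brass and steel pipe lying level along this frame's y axis (144 mm long, top 57 mm above the bench). Origin: on the bench, on the vertical axis of its lever
- lever (a joint): the lever's angle, rad: 0 shut (lever square across the pipe), 1.571 fully open (against its stop, in line with the pipe); grows clockwise seen from above. It stays where it is left (friction 0.25 N m)
- lever_tip (a point): the free end of the valve's lever, 120 mm from its axis, 88 mm above the bench; the lever has a black rubber grip 20 mm wide and 16 mm high (80 to 96 mm above the bench) over its outer 95 mm; a fixed guard cap 40 mm across covers the pivot, top 106 mm above the bench
- flange_ring: loose steel ring lying flat near the selector, 48 mm across, 12 mm high; leave alone; origin: centre of its underside
- impeller: loose aluminium impeller standing beside the valve, 56 mm across, 30 mm high; leave alone; origin: centre of its underside
- parts_cup: small red parts bowl, 72 mm across, 35 mm high; leave alone; origin: centre of its underside
- hex_driver: loose screwdriver lying on the bench, under 40 mm high; leave alone; origin: under its middle
- spanner: loose spanner lying flat on the bench; leave alone; origin: under its middle
- oil_jar: amber jar, 60 mm across, 80 mm high; leave alone; origin: centre of its underside
- bearing_hub: loose dark steel hub, 52 mm across, 40 mm high; leave alone; origin: centre of its underside
Things that resemble listed ones, but are neither listed nor needed, are in the scene too. What is shaped like the valve but green is not meant. What is shaped like the part that bears pipe_top but green is not meant.

How it is judged:
By the outcome, as a careful person would: the job done as asked, in the order asked, and still so for the second after the job is handed in, with the robot touching nothing.
It also fails if it takes over 64 s, if anything falls off the work surface, if the arm or the gripper's body presses on something with over 40 N, if the wrist force passes 120 N, or if a joint passes its speed limit or range.

## Working session

There is one attempt and no reset: what is moved stays moved. The work goes in short steps, each a Python script; the robot and the scene stay as the last script left them, time stands still between calls to the robot, and variables do not carry over. Pictures are saved under pics/ and viewed, and the job is handed in when it is done.

```bash
ls; mkdir -p pics; python3 - <<'E'
from station import *
import cv2,numpy as np
for n in("side","top"):
    p,d=vision.camera(n); np.savez(f"{n}0.npz",p=p,d=d); cv2.imwrite(f"pics/{n}0.png",p[:,:,::-1]); print(n,vision.calibration(n),(d>0).mean())
print(get_t())
E
```

```text
pics
side {'fx': 457.8225557867664, 'fy': 457.8225557867664, 'cx': 312.2470615076652, 'cy': 235.0547465606865, 'rvec': array([ 0.33549088, -2.82572292,  1.13235901]), 'tvec': array([0.55097772, 0.16098941, 1.02947727])} 0.995908203125
top {'fx': 557.7834295849773, 'fy': 557.7834295849773, 'cx': 321.21267982988775, 'cy': 243.73754450258306, 'rvec': array([ 2.19587829, -2.15803821,  0.12963067]), 'tvec': array([-0.03041103,  0.59004383,  1.37798279])} 0.9960514322916667
0.1
```

View pics/top0.png

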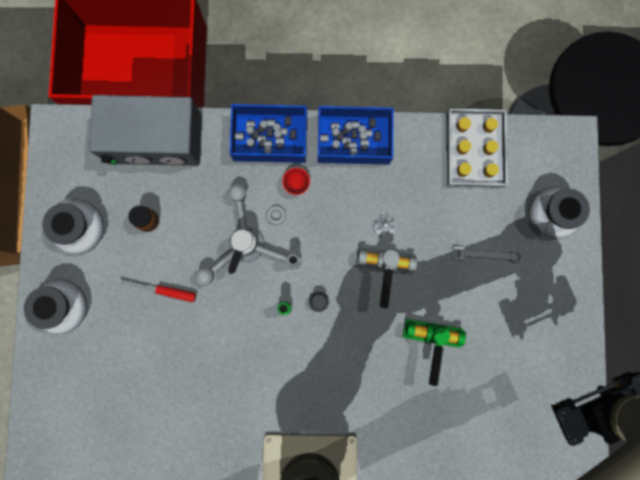

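View pics/side0.png

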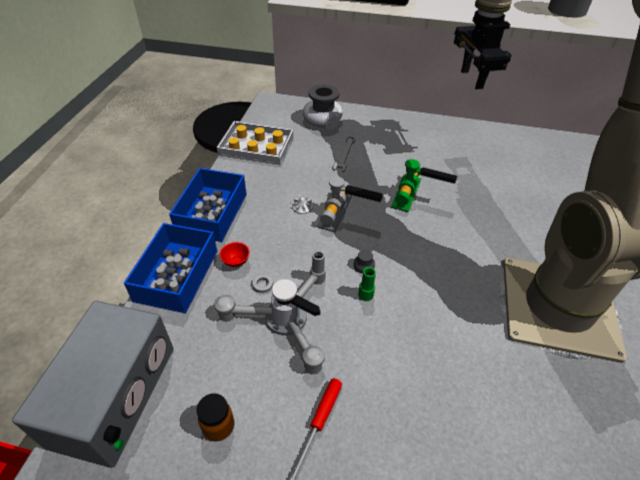

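Top view: the hub is at (243,241). Its outlets are at (238,188) and (205,278), both domed, and at (293,260), which has a dark open mouth. The pointer points toward about (234,270). The green upright at (285,308) stands free, so it's a decoy. The grey/brass valve is at (391,258) with its lever toward (385,305), and the green valve at (437,333) is a decoy. I'll enlarge these and measure them.

```bash
cat > h.py <<'E'
import cv2,numpy as np
from station import *
def cal(n):
    c=vision.calibration(n); R=cv2.Rodrigues(c["rvec"])[0]; return c,R,c["tvec"]
def ray(n,u,v,z):
    c,R,t=cal(n); d=R.T@np.array([(u-c["cx"])/c["fx"],(v-c["cy"])/c["fy"],1]); o=-R.T@t
    return o+d*(z-o[2])/d[2]
def cloud(n,d):
    c,R,t=cal(n); v,u=np.mgrid[:480,:640]
    P=np.stack([(u-c["cx"])/c["fx"]*d,(v-c["cy"])/c["fy"]*d,d],-1)
    return (P-t)@R
def proj(n,P):
    c,R,t=cal(n); q=R@np.asarray(P,float)+t; return c["fx"]*q[0]/q[2]+c["cx"],c["fy"]*q[1]/q[2]+c["cy"]
E
python3 - <<'E'
from h import *
for n,(x0,y0,x1,y1) in {"top":(185,170,445,345),"side":(200,170,400,380)}.items():
    f=np.load(n+"0.npz");p=f["p"]
    cr=cv2.resize(p[y0:y1,x0:x1],None,fx=3 if n=="top" else 2.8,fy=3 if n=="top" else 2.8,interpolation=2)
    cv2.imwrite(f"pics/{n}crop.png",cr[:,:,::-1])
f=np.load("top0.npz");p=f["p"];C=cloud("top",f["d"])
for nm,u,v,z in [("hub",243,241,.106),("capN",238,188,.054),("capS",205,278,.054),("pipe",293,260,.085),("ptip",234,270,.09),("valve",391,258,.106),("lever",385,305,.09),("ltipgreen",285,308,.08)]:
    print(nm,ray("top",u,v,z).round(3),C[v,u].round(3))
for n in("top","side"):
  f=np.load(n+"0.npz");p=f["p"].astype(int);C=cloud(n,f["d"])
  dark=(p.max(-1)<60)&(C[...,2]>.06)&(C[...,2]<.12)&(C[...,0]<.9)&(C[...,0]>.3)
  k,l,s,c=cv2.connectedComponentsWithStats(dark.astype(np.uint8))
  for i in range(1,k):
    if s[i,4]>15:
        Q=C[l==i]; print(n,s[i],c[i].round(1),Q.min(0).round(3),Q.max(0).round(3),np.median(Q,0).round(3))
E
```

```text
hub [0.586 0.168 0.106] [0.586 0.168 0.106]
capN [0.724 0.191 0.054] [0.724 0.19  0.057]
capS [0.498 0.264 0.054] [0.498 0.265 0.049]
pipe [0.544 0.048 0.085] [0.545 0.049 0.072]
ptip [0.517 0.189 0.09 ] [0.517 0.189 0.092]
valve [ 0.552 -0.186  0.106] [ 0.552 -0.187  0.103]
lever [ 0.44  -0.174  0.09 ] [ 0.44  -0.174  0.096]
ltipgreen [0.429 0.065 0.08 ] [0.428 0.065 0.073]
top [172 111  26  52 321] [191.3 141.3] [0.785 0.296 0.06 ] [0.899 0.345 0.12 ] [0.826 0.299 0.091]
top [ 97 153  29  10 179] [110.5 156.5] [0.775 0.457 0.061] [0.794 0.529 0.119] [0.791 0.5   0.098]
top [141 154  22   8  96] [151.4 156.6] [0.784 0.37  0.06 ] [0.793 0.42  0.116] [0.791 0.402 0.094]
top [547 196  10  28  59] [550.3 210.6] [ 0.645 -0.59   0.061] [ 0.711 -0.569  0.106] [ 0.673 -0.575  0.096]
top [558 197  24  23 429] [569.4 207.9] [ 0.654 -0.65   0.095] [ 0.709 -0.592  0.112] [ 0.681 -0.621  0.102]
top [129 206  24  21 381] [140.1 216.1] [0.62  0.398 0.061] [0.67  0.451 0.088] [0.645 0.423 0.079]
top [ 51 212  24  23 445] [ 62.4 223. ] [0.595 0.571 0.095] [0.649 0.628 0.109] [0.622 0.599 0.102]
top 
[... 1785 characters left out ...]
3 274   8  11  50] [366.  279.4] [0.42  0.075 0.06 ] [0.436 0.086 0.082] [0.428 0.083 0.071]
side [276 295  44  21 348] [301.5 304.7] [0.505 0.173 0.062] [0.601 0.206 0.102] [0.542 0.191 0.092]
side [152 319  16  23 150] [159.8 332.3] [0.781 0.306 0.06 ] [0.79  0.346 0.12 ] [0.788 0.318 0.1  ]
side [142 341   9  15  28] [146.6 346.4] [0.786 0.35  0.107] [0.789 0.38  0.12 ] [0.788 0.36  0.115]
side [  28  356  124  102 1957] [102.2 421.4] [0.771 0.373 0.06 ] [0.9  0.54 0.12] [0.788 0.512 0.097]
side [132 392   2  13  18] [132.3 399. ] [0.779 0.44  0.074] [0.781 0.452 0.097] [0.78  0.447 0.082]
side [197 394  32  33 812] [212.1 410. ] [0.616 0.402 0.065] [0.668 0.454 0.083] [0.641 0.43  0.079]
```

View pics/topcrop.png

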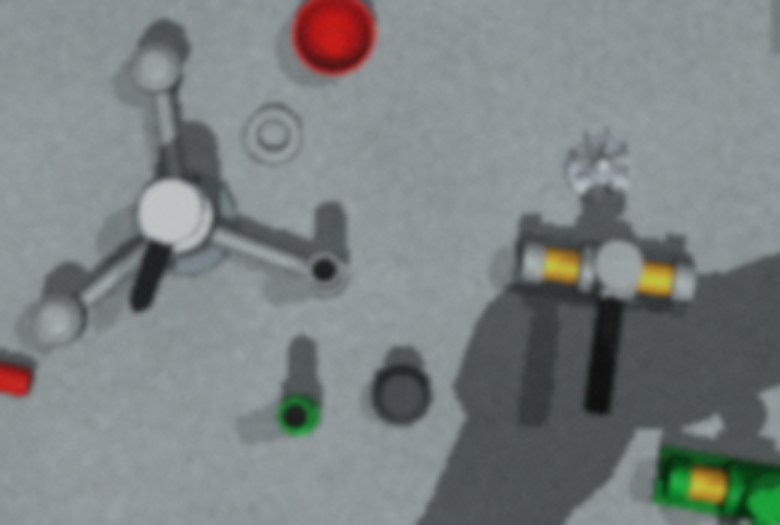

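View pics/sidecrop.png

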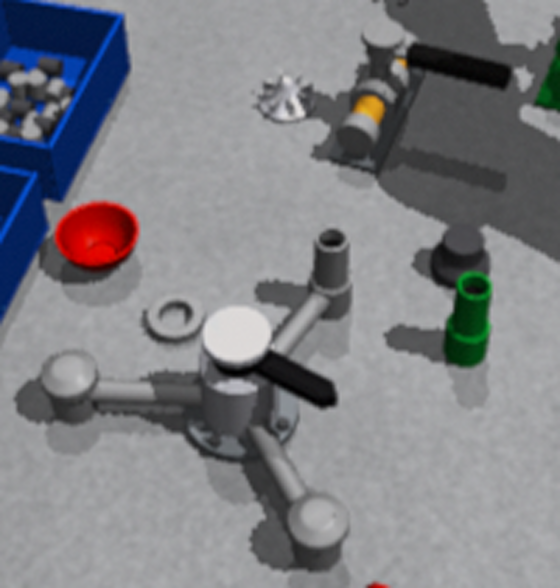

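The crops confirm it. The steel upright at top (293,260) has a dark bore and sits on a selector tube, while the other two outlets are domed. The steel/brass valve is the one at (391,258). Next I'll measure both precisely from the two views.

```bash
cat > meas.py <<'E'
from h import *
def blob(n,m,near):
    k,l,s,c=cv2.connectedComponentsWithStats(m.astype(np.uint8))
    i=min((i for i in range(1,k) if s[i,4]>12),key=lambda i:np.hypot(*(c[i]-near)))
    return l==i,c[i],s[i]
def axis_line(n,p,C,cx,guess,r0,r1):
    m=(p.max(-1)<60)&(C[...,2]>.08)&(C[...,2]<.104)
    rr=np.hypot(C[...,0]-cx[0],C[...,1]-cx[1]); m&=(rr>r0)&(rr<r1)
    vs,us=np.nonzero(m); Q=np.array([ray(n,u,v,guess) for u,v in zip(us,vs)])[:,:2]
    return Q
def run(tag,grab=True):
    out={}
    for n in("top","side"):
        if grab: p,d=vision.camera(n); np.savez(f"{n}{tag}.npz",p=p,d=d)
        f=np.load(f"{n}{tag}.npz");p=f["p"].astype(int);C=cloud(n,f["d"])
        for nm,ap in(("hub",(.588,.168)),("valve",(.552,-.187))):
            m=(C[...,2]>.1035)&(C[...,2]<.11)&(np.hypot(C[...,0]-ap[0],C[...,1]-ap[1])<.035)&(p.min(-1)>60)
            vs,us=np.nonzero(m); (u,v),(a,b),_=cv2.minAreaRect(np.stack([us,vs],1).astype(np.float32))
            print(n,nm,ray(n,us.mean(),vs.mean(),.106).round(4),"px",len(us),"size", np.ptp(C[m],axis=0).round(3))
            out[n,nm]=ray(n,us.mean(),vs.mean(),.106)
        for nm,tip,L in(("hub",None,(.03,.088)),("valve",None,(.035,.125))):
            c=out[n,nm][:2]
            m=(p.max(-1)<60)&(C[...,2]>.088)&(C[...,2]<.105)
            r=np.hypot(C[...,0]-c[0],C[...,1]-c[1]); m&=(r>L[0])&(r<L[1])
            vs,us=np.nonzero(m)
            Q=C[m][:,:2]; e=Q.mean(0)-c; w,V=np.linalg.eigh(np.cov(Q.T)); d=V[:,1]*np.sign(V[:,1]@e)
            print(n,nm,"arm px",len(Q),"centroid az",np.degrees(np.arctan2(e[1],e[0])).round(1),"pca az",np.degrees(np.arctan2(d[1],d[0])).round(1),"rmax",((Q-c)@d).max().round(4),"maxpt",Q[((Q-c)@d).argmax()].round(3), "halfw",np.ptp((Q-c)@[-d[1],d[0]]).round(3))
    return out
if __name__=="__main__":
    run("0",False)
    for n,g in(("top",(292.5,259.5)),("side",(318,256))):
        f=np.load(n+"0.npz");p=f["p"].astype(int);C=cloud(n,f["d"])
        # rim points of open pipe
        m=(C[...,2]>.079)&(C[...,2]<.092)&(np.hypot(C[...,0]-.545,C[...,1]-.049)<.025)
        vs,us=np.nonzero(m); h=cv2.convexHull(np.stack([us,vs],1).astype(np.float32))
        e=cv2.fitEllipse(h); print(n,"pipe rim",len(us),e,ray(n,*e[0],.085).round(4))
        # caps
        for g in((.724,.190),(.498,.265)):
            m=(C[...,2]>.035)&(C[...,2]<.06)&(np.hypot(C[...,0]-g[0],C[...,1]-g[1])<.03)
            print(n,"cap",((C[m].min(0)+C[m].max(0))/2).round(3),np.ptp(C[m],axis=0).round(3))
E
python3 meas.py
```

```text
top hub [0.5882 0.1713 0.106 ] px 262 size [0.048 0.05  0.006]
top valve [ 0.5525 -0.1858  0.106 ] px 151 size [0.036 0.038 0.006]
top hub arm px 135 centroid az 161.3 pca az 161.0 rmax 0.0806 maxpt [0.512 0.198] halfw 0.018
top valve arm px 306 centroid az 172.6 pca az 172.8 rmax 0.1194 maxpt [ 0.435 -0.165] halfw 0.021
side hub [0.5843 0.1743 0.106 ] px 364 size [0.049 0.05  0.006]
side valve [ 0.5475 -0.1833  0.106 ] px 117 size [0.039 0.04  0.005]
side hub arm px 205 centroid az 161.0 pca az 160.6 rmax 0.0828 maxpt [0.506 0.2  ] halfw 0.021
side valve arm px 244 centroid az 171.3 pca az 172.2 rmax 0.1196 maxpt [ 0.43  -0.162] halfw 0.027
top pipe rim 50 ((292.96429443359375, 259.2850646972656), (11.146928787231445, 11.396470069885254), 160.1063690185547) [0.5459 0.0484 0.085 ]
top cap [0.716 0.195 0.047] [0.042 0.043 0.024]
top cap [0.505 0.27  0.047] [0.042 0.043 0.022]
side pipe rim 68 ((318.2066955566406, 256.0323486328125), (10.542173385620117, 12.591912269592285), 95.2948226928711) [0.5408 0.0534 0.085 ]
side cap [0.713 0.197 0.046] [0.038 0.042 0.019]
side cap [0.5   0.272 0.046] [0.043 0.045 0.021]
```

Both views agree to about 4 mm, with one shared offset. The hub-to-pipe distance is 129 mm against 130 specified, and the three tubes lie at azimuths 10.5, 130.3 and 250.5°. The pointer is at 161°, the lever at 172.5°, and the lever's open position is 82.5°. Next: close the gripper and check the IK for the push paths.

```bash
cat >> h.py <<'E'
H=np.array([.5863,.1728]); V=np.array([.550,-.1845])
def pose(C,r,off,th,side,z,phi):
    # finger centre at radius r along arm at th(deg), pushed-from side: side=-1 pushes ccw, +1 pushes cw ; phi tool x azimuth rel. to arm
    a=np.radians(th); er=np.array([np.cos(a),np.sin(a)]); et=np.array([-er[1],er[0]])
    p=C+r*er+side*off*et
    b=np.radians(th+phi); x=np.array([np.cos(b),np.sin(b),0]); zz=np.array([0,0,-1.]); y=np.cross(zz,x)
    return np.r_[p,z], np.stack([x,y,zz],1)
E
python3 - <<'E'
from h import *
print(get_tool_rot().round(2))
for phi in(0,90,180,270):
  for nm,C,r,s,ths in(("P",H,.068,-1,(135,161,190,220,250)),("L",V,.095,1,(190,172,140,110,82))):
    print(phi,nm,[None if (q:=ctrl.solve_ik(*pose(C,r,.024,t,s,.14,phi))) is None else q.round(2)[[0,1,4,6]].tolist() for t in ths])
E
```

```text
[[ 0.92  0.39 -0.  ]
 [ 0.39 -0.92  0.  ]
 [-0.   -0.   -1.  ]]
0 P [[0.3, 0.59, 0.54, -0.06], [0.36, 0.52, 0.48, 0.42], [0.44, 0.46, 0.43, 1.0], [0.63, 0.54, 0.54, 1.51], [0.67, 0.58, 0.58, 2.08]]
0 L [[0.92, 0.23, 0.15, 1.99], [0.87, 0.19, 0.12, 1.65], [0.77, 0.16, 0.1, 0.99], [0.68, 0.22, 0.14, 0.35], [0.6, 0.31, 0.19, -0.21]]
90 P [[0.4, 0.72, 0.7, 1.41], [0.46, 0.64, 0.63, 1.9], [0.55, 0.56, 0.56, 2.48], [-1.17, 0.34, -0.31, -2.54], [0.42, 0.39, 0.32, -2.45]]
90 L [[-0.64, 0.34, -0.35, -2.28], None, [1.29, 0.34, 0.36, 2.37], [0.74, 0.23, 0.17, 1.91], [0.68, 0.33, 0.23, 1.33]]
180 P [[-1.2, 0.52, -0.46, -2.49], [-0.92, 0.33, -0.19, -2.22], [0.39, 0.42, 0.38, -2.11], [0.51, 0.43, 0.4, -1.54], [0.52, 0.44, 0.4, -0.94]]
180 L [[0.67, 0.2, 0.07, -1.09], [0.65, 0.16, 0.06, -1.45], [0.58, 0.14, 0.06, -2.12], [-0.9, 0.31, -0.33, -2.38], [1.12, 0.68, 0.7, 2.58]]
270 P [[0.26, 0.56, 0.49, -1.6], [0.37, 0.53, 0.49, -1.15], [0.45, 0.47, 0.44, -0.58], [0.53, 0.44, 0.42, 0.02], [0.54, 0.45, 0.42, 0.62]]
270 L [[0.84, 0.22, 0.12, 0.44], [0.78, 0.17, 0.09, 0.1], [0.68, 0.15, 0.08, -0.56], [0.59, 0.2, 0.11, -1.2], [0.5, 0.29, 0.15, -1.75]]
```

```bash
python3 - <<'E'
from h import *
ctrl.gripper_close(5); print(get_grip_width())
z=.099; P=lambda th,off,zz=z:pose(H,.066,off,th,-1,zz,270)
ctrl.reach(*P(161,.045,.20)); ctrl.servo_line(*P(161,.045),velocity=.12,max_force=8)
print(get_t(),get_eef_pos(),get_wrist_force())
for th in list(range(161,240,8))+[241]:
    s=ctrl.servo_line(*P(th,.0185),velocity=.08,max_force=15)
    print(th,s,get_wrist_force().round(1),round(get_t(),2))
    if s: break
else:
    ctrl.servo_line(*P(241,.04),velocity=.12); ctrl.servo_line(*P(241,.04,.2),velocity=.2)
    ctrl.reach(*pose(V,.095,.05,172.5,1,.2,270)); print(get_t())
    import meas; meas.run("1"); 
    cv2.imwrite("pics/top1.png",np.load("top1.npz")["p"][:,:,::-1]); print(get_t())
E
```

```text
0.008202557479429459
5.6417 [0.53891998 0.23720983 0.09978414] [ 0.19844934 -0.67435147  0.81638558]
161 False [0.9 0.5 0.1] 6.12
169 False [ 0.8 -0.5 -0.3] 6.42
177 False [-0.1  1.3 -0.1] 6.71
185 False [-0.4 -0.3  0.5] 7.0
193 False [ 0.9 -1.  -0.3] 7.29
201 False [-0.4  1.1 -0.6] 7.58
209 False [-0.7  0.3 -0.3] 7.88
217 False [ 0.5  0.8 -0.2] 8.17
225 False [0.6 0.2 0.1] 8.46
233 False [-0.3 -0.5 -0.1] 8.75
241 False [-0.5 -0.6 -0.1] 9.04
11.3833
top hub [0.5888 0.171  0.106 ] px 243 size [0.049 0.051 0.006]
top valve [ 0.5526 -0.1857  0.106 ] px 162 size [0.036 0.039 0.006]
top hub arm px 128 centroid az -118.2 pca az -119.2 rmax 0.0802 maxpt [0.55  0.101] halfw 0.018
top valve arm px 306 centroid az 172.7 pca az 172.5 rmax 0.1192 maxpt [ 0.435 -0.167] halfw 0.021
side hub [0.5842 0.175  0.106 ] px 370 size [0.05  0.052 0.005]
side valve [ 0.5478 -0.1836  0.106 ] px 119 size [0.038 0.04  0.006]
side hub arm px 173 centroid az -117.9 pca az -115.2 rmax 0.0867 maxpt [0.544 0.098] halfw 0.02
side valve arm px 231 centroid az 170.8 pca az 172.3 rmax 0.1191 maxpt [ 0.43  -0.164] halfw 0.025
11.4833
```

The pointer now reads about 242° for a commanded 241°, so the model holds. Finishing the push.

```bash
python3 - <<'E'
from h import *
z=.099; P=lambda th,off,zz=z:pose(H,.066,off,th,-1,zz,270)
ctrl.reach(*P(238,.036,.20)); ctrl.servo_line(*P(238,.036),velocity=.15,max_force=8)
for th,o in((240,.0195),(245,.0185),(249.5,.0185)):
    s=ctrl.servo_line(*P(th,o),velocity=.06,max_force=15); print(th,s,get_wrist_force().round(1))
    if s: break
ctrl.servo_line(*P(249.5,.04),velocity=.12); ctrl.servo_line(*P(249.5,.04,.2),velocity=.2)
ctrl.reach(*pose(V,.095,.05,172.5,1,.2,270)); print(get_t())
import meas; meas.run("2")
a=np.load("top2.npz")["p"][160:310,190:330];b=np.load("side2.npz")["p"][210:380,200:360]
a=cv2.resize(a,(400,429),interpolation=2);b=cv2.resize(b,(400,429),interpolation=2)
cv2.imwrite("pics/p2.png",np.hstack([a,b])[:,:,::-1])
E
```

```text
240 False [-0.5 -0.2 -0.1]
245 False [-0.   0.6 -0.1]
249.5 False [ 0.7  0.3 -0.6]
16.9833
top hub [0.5892 0.1714 0.106 ] px 247 size [0.049 0.05  0.006]
top valve [ 0.553  -0.1859  0.106 ] px 159 size [0.036 0.039 0.006]
top hub arm px 141 centroid az -110.1 pca az -109.7 rmax 0.0824 maxpt [0.562 0.094] halfw 0.017
top valve arm px 257 centroid az 171.7 pca az 173.1 rmax 0.1187 maxpt [ 0.435 -0.173] halfw 0.019
side hub [0.5841 0.1748 0.106 ] px 372 size [0.05  0.049 0.006]
side valve [ 0.5479 -0.183   0.106 ] px 116 size [0.038 0.04  0.005]
side hub arm px 161 centroid az -109.8 pca az -107.2 rmax 0.0834 maxpt [0.558 0.096] halfw 0.02
side valve arm px 227 centroid az 171.5 pca az 172.3 rmax 0.1193 maxpt [ 0.43  -0.163] halfw 0.028
```

View pics/p2.png

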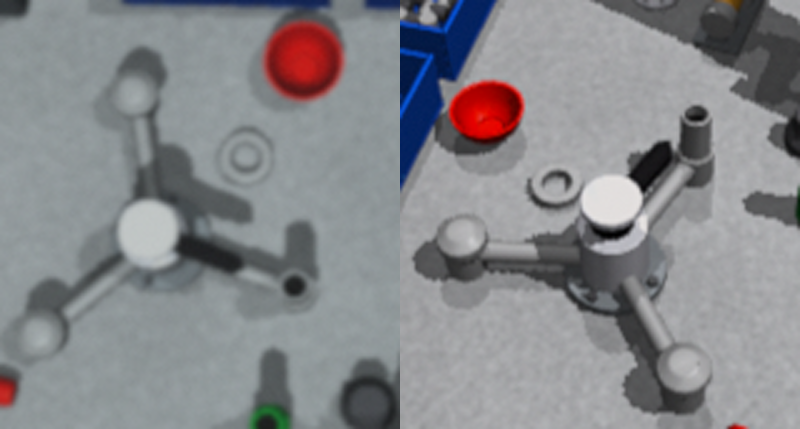

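The pointer reads 249.8 to 250.3° in most readings (side PCA 252.8° is the outlier), against a target of 250.5°. The crop shows it lying along the open pipe's tube. Now the lever.

```bash
python3 - <<'E'
from h import *
z=.101; P=lambda th,off,zz=z:pose(V,.09,off,th,1,zz,270)
ctrl.servo_line(*P(172.5,.045,.2),velocity=.15);ctrl.servo_line(*P(172.5,.045),velocity=.12,max_force=8)
for th in (172,164,156,148,140,132,124,116,108,100,92,86,82,80,78,76):
    s=ctrl.servo_line(*P(th,.0195),velocity=.07 if th>88 else .02,max_force=15 if th>88 else 12)
    print(th,s,get_wrist_force().round(1),get_eef_pos().round(4),round(get_t(),2))
    if s: break
E
```

```text
172 False [-0.1 -0.7  0. ] [ 0.4584 -0.1909  0.1012] 18.83
164 False [-0.4 -0.3  0.3] [ 0.4582 -0.1786  0.101 ] 19.17
156 False [ 0.6 -0.3 -0.1] [ 0.4599 -0.1659  0.101 ] 19.5
148 False [ 0.2 -0.1 -0.4] [ 0.4633 -0.1536  0.1009] 19.83
140 False [-0.1 -0.9 -0.1] [ 0.4685 -0.1418  0.101 ] 20.17
132 False [ 0.3 -0.9  0.7] [ 0.4752 -0.1308  0.101 ] 20.5
124 False [-0.3  0.8 -0.3] [ 0.4835 -0.121   0.101 ] 20.83
116 False [ 0.1  0.5 -0.5] [ 0.493  -0.1123  0.101 ] 21.17
108 False [ 0.2 -0.4  0.3] [ 0.5035 -0.1051  0.101 ] 21.5
100 False [-0.1 -0.6 -0.8] [ 0.515  -0.0993  0.101 ] 21.83
92 False [-0.4  0.1  0.1] [ 0.5272 -0.0953  0.101 ] 22.17
86 False [-3.1 -0.8  1.7] [ 0.5366 -0.0935  0.101 ] 22.8
82 True [-0.5  0.5 -0.6] [ 0.5408 -0.0926  0.1002] 23.14
```

```bash
python3 - <<'E'
from h import *
p=get_eef_pos(); print(get_wrist_force())
ctrl.servo_line(p+[-.04,0,0],velocity=.12); ctrl.servo_line(p+[-.04,0,.1],velocity=.2)
ctrl.reach(np.array([.35,-.40,.25]),get_tool_rot())
import meas; meas.run("3"); print(get_t())
T=np.load("top3.npz")["p"];S=np.load("side3.npz")["p"]
a=cv2.resize(T[170:345,185:445],(780,525),interpolation=2); cv2.imwrite("pics/t3.png",a[:,:,::-1])
b=cv2.resize(S[130:340,200:420],(660,630)[:2],interpolation=2); cv2.imwrite("pics/s3.png",cv2.resize(b,(620,590))[:,:,::-1])
# brass pipe axis
f=np.load("top3.npz");q=cv2.cvtColor(f["p"],cv2.COLOR_RGB2HSV);f0=np.load("top0.npz")
q=cv2.cvtColor(f0["p"],cv2.COLOR_RGB2HSV);C=cloud("top",f0["d"])
m=(C[...,2]>.045)&(C[...,2]<.065)&(np.hypot(C[...,0]-.5525,C[...,1]+.186)<.085)
Q=C[m][:,:2];w,E=np.linalg.eigh(np.cov(Q.T));d=E[:,1]*np.sign(E[1,1]);print("valve pipe az",np.degrees(np.arctan2(d[1],d[0])),np.ptp(Q@d),np.ptp(Q@E[:,0]))
E
```

```text
[-0.4602682   0.45470789 -0.61686864]
top hub [0.5894 0.1703 0.106 ] px 243 size [0.049 0.048 0.006]
top valve [ 0.5525 -0.1859  0.106 ] px 159 size [0.036 0.039 0.006]
top hub arm px 138 centroid az -110.9 pca az -110.3 rmax 0.0815 maxpt [0.562 0.094] halfw 0.017
top valve arm px 257 centroid az 83.0 pca az 84.9 rmax 0.1176 maxpt [ 0.569 -0.069] halfw 0.02
side hub [0.5842 0.1746 0.106 ] px 369 size [0.049 0.051 0.006]
side valve [ 0.5477 -0.1833  0.106 ] px 116 size [0.038 0.037 0.006]
side hub arm px 162 centroid az -110.0 pca az -107.0 rmax 0.0857 maxpt [0.557 0.093] halfw 0.019
side valve arm px 219 centroid az 83.3 pca az 82.1 rmax 0.1191 maxpt [ 0.569 -0.066] halfw 0.021
25.675
valve pipe az 82.96861977367217 0.14409606403063308 0.04057738424329138
```

View pics/t3.png

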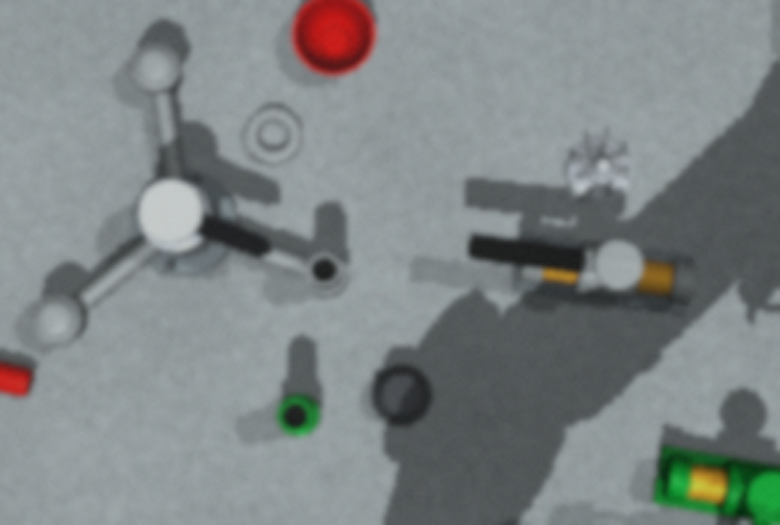

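View pics/s3.png

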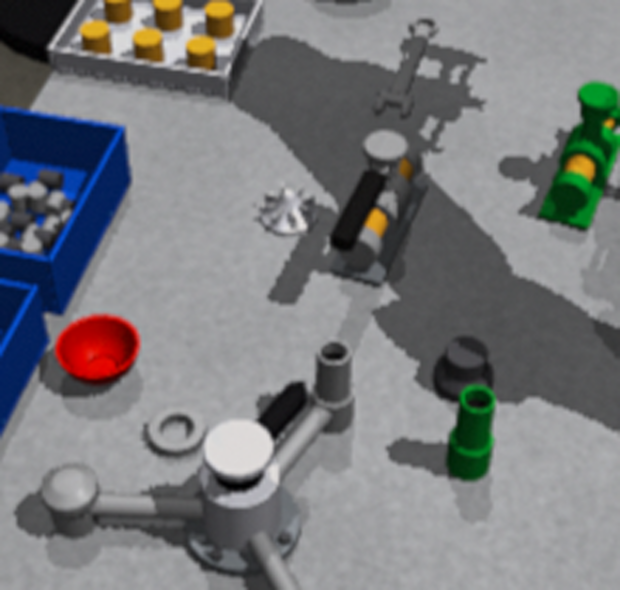

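The lever reads 83° in both views and the pipe axis is at 83°, so the 12 N stop fits the end stop. I'll press once more, gently, to be sure it's fully seated.

```bash
python3 - <<'E'
from h import *
z=.101; P=lambda th,off,zz=z:pose(V,.09,off,th,1,zz,270)
ctrl.reach(*P(86,.045,.2)); ctrl.servo_line(*P(86,.045),velocity=.15,max_force=8)
ctrl.servo_line(*P(84,.021),velocity=.06,max_force=12)
print(get_eef_pos())
s=ctrl.servo_line(*P(79,.0195),velocity=.015,max_force=18); p=get_eef_pos(); print(s,p,get_wrist_force())
ctrl.servo_line(p+[-.04,0,0],velocity=.12); ctrl.servo_line(p+[-.04,0,.1],velocity=.2)
ctrl.reach(np.array([.35,-.40,.25]),get_tool_rot())
import meas; meas.run("4"); print(get_t())
cv2.imwrite("pics/t4.png",np.load("top4.npz")["p"][:,:,::-1])
E
```

```text
[ 0.53854029 -0.09249435  0.10081528]
True [ 0.5407541  -0.09242718  0.10010835] [-1.64652078 -0.23035163  0.63206151]
top hub [0.5882 0.1716 0.106 ] px 258 size [0.048 0.05  0.006]
top valve [ 0.5523 -0.1857  0.106 ] px 152 size [0.036 0.039 0.006]
top hub arm px 138 centroid az -109.3 pca az -109.8 rmax 0.082 maxpt [0.562 0.094] halfw 0.016
top valve arm px 256 centroid az 83.0 pca az 85.2 rmax 0.1174 maxpt [ 0.569 -0.069] halfw 0.019
side hub [0.5843 0.1749 0.106 ] px 374 size [0.05  0.051 0.006]
side valve [ 0.547  -0.1825  0.106 ] px 122 size [0.039 0.041 0.006]
side hub arm px 164 centroid az -109.9 pca az -106.3 rmax 0.0869 maxpt [0.557 0.093] halfw 0.02
side valve arm px 220 centroid az 82.8 pca az 82.2 rmax 0.1197 maxpt [ 0.558 -0.063] halfw 0.021
31.3667
```

View pics/t4.png

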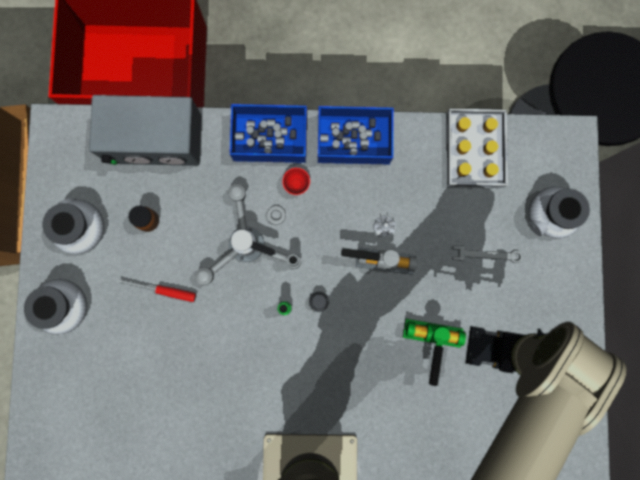

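It stopped at the same spot under 18 N, so the lever is on its stop. The top view shows the pointer along the tube to the open pipe at (293,260), the lever in line with its pipe, and the loose parts where they were. The gripper hangs clear at 0.25 m.

```bash
python3 -c "
from station import *
print(get_t(),get_wrist_force()); print(close_job())"
```

```text
31.3667 [-0.1497694  -0.45705801 -0.33919832]
the job is handed in; nothing more can be done
None
```

The leak test is set up and handed in at 31.4 s: the pointer faces the open pipe and the ball valve is fully open. I used the closed fingertips for both pushes. The pointer went first, counter-clockwise with the valve still shut, then the lever clockwise.

- **Pointer:** most readings in the last two looks put it at 249–251°, against 250.5° for the open pipe. The side view's line fit disagreed, reading about 253–254°. I discounted it because the arm is partly hidden there.
- **Lever:** it reads about 83° in line with its pipe at 83°, though the top view's line fit gave 85°. A second push of up to 18 N stopped within 0.1 mm of the first, so it is on its stop.
- **Everything else:** in the last picture the loose parts look unmoved and the gripper is clear of everything. I compared the loose parts by eye only. The two cameras differ by about 4 mm in a consistent direction, so I averaged them.

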